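# Load a fresh cell into the workshop clock

### The arm

A 7-joint arm with a two-finger parallel gripper is mounted at the origin on the work surface. World frame = base frame: x ahead of the robot, y to its left, z up, the work surface at z = 0. Lengths are in m, angles in rad, forces in N, time in s.
With the tool pointing down it reaches from about 0.425 to 0.875 m from the base axis. Payload 4.7 kg.
Tool frame: the origin (TCP) lies midway between the tips of the shut fingers; the grasp point (between the pads) lies 19 mm behind it; z points along the fingers, y is the line along which they close (so a half turn about z gives the same grasp; the last joint's range is limited). The gripper opens to 87 mm and grips with 3 to 60 N. Pads are 19 mm wide; open, the fingers measure 117 mm over their backs; the gripper's body (75 mm by 190 mm) begins 51 mm behind the grasp point.
Start: joints at [1.329, 0.321, -0.07, 1.45, 0.023, 1.371, -0.057], TCP at [0.164, -0.629, 0.223] pointing down, gripper open.
Joint ranges: [-2.86, 2.86], [-0.3, 2.09], [-1.38, 1.24], [0.06, 2.45], [-1.56, 4.7], [0.09, 2.05], [-2.69, 2.69]. Speed limits (rad/s): [2.57, 2.57, 3.14, 3.14, 3.14, 3.14, 3.14].

### API

Orientations are given as a unit quaternion [w, x, y, z].
In Python, from plant import telemetry, viewer, workorder gives the robot as it stands.
- The arm moves only by the tool drive_tool, never from a script. Its argument "series" is a list of rows, each a list of 7 numbers: the shift along the tool's x, y, z in cm, then the turn, a rotation vector about the tool's x, y, z in rad, then the closure, from -1 (fully open) to 1 (shut). A call has exactly 8 rows; each row shifts and turns the commanded pose from where the row before left it, along the tool's axes as they then stand; what a row does not reach is not made up. A row lasts 1/8 s, in which the tool goes at most 62.5 mm and 10.7 degrees, less where a joint would pass 70% of its speed; a pose out of reach is approached as far as the arm can. A call is refused whole if a number of a shift passes 6.25 or a number of a turn 0.188, either way. A call with a gripper value outside its range is refused whole. The fingers move at their own pace and stop on an object; "force" is the grip in N (left out, the last holds). Time passes only in rows, so rows that do not move let the fingers close, or fill a call up. It gives the time, the measured TCP pose, the force, the opening and the grip force at its end, in the units of the state.
- telemetry.state(): the state, without advancing time (a new reading comes with each control period).
- viewer.grab_frame(name): name is "scene" or "top" or "wrist"; returns a dict with "img" (400x640x3 uint8, red, green, blue), "camera_matrix" (3x3 intrinsics, pixels), "D" ([k1, k2, p1, p2, k3] as OpenCV has them; the pictures are not rectified), "pose" (4x4, takes a point from camera to world coordinates). Camera axes: x right, y down, z forward; pixel columns grow to the right and rows downward; lengths in m; the calibration is good to about 2 mm. A picture is of the moment at which its call begins. There is no depth.
- workorder.finish_job(): hands the job in; it is judged then, once.
The state is a dict: "time": time; "joint_pos": joint angles; "joint_velocities": joint speeds; "tau": joint torques, N m; "tool_pos": TCP position; "tool_rot": TCP orientation; "contact_force": force on the tool from outside, world axes, zero at the start; "wrist_torque": the same for the moment, N m; "width": finger opening in m; "finger_force": force on a finger pad.
Only numpy, scipy, OpenCV 4.12 (cv2) and the standard library are available. Lean on these libraries where they do the work, as an engineer would, in place of code of your own. Each camera call takes 0.05 s, during which the arm holds its last target. There are 200 camera calls.

### The job

The workshop's wall clock has stopped and lies face down with its cell box empty. Take the fresh yellow cell from the wooden rack, push its flat end against the coil spring with the button end still raised, then drop the button end in and press the cell gently down until it lies fully home and level in the box, and let go. Leave the spent cell and everything else on the bench alone.

Things in the scene. Friction and masses are not known exactly. Their poses are not given: they have to be found in the camera images.
- fresh_cell_mid (a point): Centre of the fresh cell: loose C-size dry cell, yellow with a copper band near its button end, 26.2 mm in diameter, 50 mm long in all (48.2 mm body, then a button 1.8 mm long, 7 mm wide), about 66 g. Its x axis runs along the cell, flat end 25 mm behind this point, button tip 25 mm ahead. It starts level in one of the rack's two places, this point 25.1 mm above the bench.
- fresh_button (a point): Tip of the fresh cell's button, 25 mm from the cell's centre along its x axis.
- spent_cell_mid (a point): Centre of the spent cell, dark grey, same size, lying in the other place of the rack, parallel to the fresh one, 84 mm away. Leave it there.
- rack: Fixed wooden rack, base plate 80 x 172 x 6 mm, origin under its centre. Cells lie along its x axis, 42 mm either side of the middle in y, underside 12 mm above the bench, on two rails (6 mm thick, 19 mm either side of the middle in x) with notch posts up to 19 mm above the bench. Between the rails (32 mm free) fingers can reach down beside a cell to just above the base plate.
- clock: Wall clock, 250 mm across, teal rim 43 mm high, lying face down on a round black non-slip mat; it stays put. Origin on the bench under its centre, z up. The dial's back inside the rim is 13 mm above the bench; on it stands the black movement, case top 27 mm above the bench, with the grey cell box (the cradle) on top. It cracks if the cell bears on it with more than 18 N or the gripper with 15 N.
- cradle (a point): Centre of a seated cell, were the grey cell box in the middle of its track: 43.1 mm above the bench, fixed to the clock; x from coil end to button end, z up. The box is clamped somewhere along its track, so the true cradle with coil, leaf and cheeks lies up to 10 mm either way along this x axis (y and z are true) and stays put: find the coil by feel. Floor 13.1 mm below the seated axis.
- cheeks (a point): Same as the cradle point; they go with the box. Two grey cheeks at each end keep the cell in a 28.4 mm wide channel: at the coil end 17 to 24 mm from the middle along x, 1 mm above the seated axis and with their outward flares 6 mm; at the button end 19 to 24 mm from the middle, flare tops 1 mm above the axis. Between them (36 mm) fingers can reach down to the case top 16 mm below the axis.
- leaf (a point): With the box mid-track (true place up to 10 mm off along x): face of the brass contact leaf that the button touches, 25 mm from the cradle point along +x, on the seated axis. The leaf is 13 mm wide, 1.5 mm thick, its solid top 1 mm above the axis (a thin bent lip shows above it); behind it a grey wall, 26.5 to 29 mm from the cradle point, 2 mm above the axis.
- coil_end (a point): With the box mid-track (true place up to 10 mm off along x): free end of the steel coil spring, 14 mm across, on the seated axis, 21 mm from the cradle point along -x. Pushed back along -x it gives 1 N when just touched, 5 N after 4 mm (cell seated), 7 N after 6.5 mm, then is solid. Wall behind it 33 mm from the cradle point, 10 mm above the axis. Friction keeps a cell from falling home by itself.
- hammer: Small ball-pein hammer with a wooden handle, a bystander.
- rivet_jar: Small glass jar with a brass lid, 56 mm across, 68 mm high, a bystander.
- screwdriver: Screwdriver, 160 mm long, lying between the robot and the clock, a bystander.
- mug: Blue mug, 82 mm across, 92 mm high, a bystander.
- doming_block: Steel doming block, a 50 mm cube with dimples, a bystander.
- bench_block: Flat steel bench block, 65 x 65 x 20 mm, a bystander.
- mallet: Wooden-handled rawhide mallet lying down, a bystander.
There are look-alikes about, which are no part of the job. Of the things like the part that bears fresh_cell_mid, leave any that is turquoise; of the rest the smaller one is meant.

How it is judged:
On the way:
1. the fresh cell is pushed against the coil with more than 4 N while its button end is still raised, more than 8 mm above where it will sit (contact force between fresh_cell and clock above 4 N and z of fresh_button in the frame of cradle above 0.008 m), for 0.1 s.
At the end, for the whole second after the job is handed in: The fresh cell rests released in the cradle, held between coil and leaf with over 7 N in all, button to the leaf; its centre within 1.5 mm of seated height, 2.5 mm sideways, 12 mm lengthwise of the cradle point; button at most 2 mm high; axis within 0.06 rad (contact force between fresh_cell and clock above 7 N and x of fresh_cell_mid in the frame of cradle between -0.012 and 0.012 m and y of fresh_cell_mid in the frame of cradle between -0.0025 and 0.0025 m and z of fresh_cell_mid in the frame of cradle between -0.0015 and 0.0015 m and x of fresh_button in the frame of cradle above 0.012 m and z of fresh_button in the frame of cradle below 0.002 m and angle between the x axis of fresh_cell_mid and the x axis of cradle, either way round below 0.06 rad and linear speed of fresh_cell below 0.01 m/s); the robot touches nothing.
It fails at once if the fresh cell bears on the clock with more than 18 N (contact force between fresh_cell and clock above 18 N).
It fails at once if the gripper or arm leans on the clock with more than 15 N (contact force between any of the arm, the fingers and clock above 15 N).
It fails at once if the spent cell is moved more than 20 mm (distance of spent_cell_mid from where it was at the start of the episode above 0.02 m).
It fails at once if another thing on the bench is moved more than 30 mm (distance of any of hammer, rivet_jar, screwdriver, mug, doming_block, bench_block, mallet from where it was at the start of the episode above 0.03 m).
It also fails if it takes over 51 s, if anything falls off the work surface, if the arm or the gripper's body presses on something with over 40 N, if the wrist force passes 120 N, or if a joint passes its speed limit or range.

## Working session

There is one attempt and no reset: what is moved stays moved. The work goes in short steps, Python scripts to look and compute and a tool call to move; the robot and the scene stay as the last step left them, time stands still between calls to the robot, and variables do not carry over. Pictures are saved under pics/ and viewed, at most 10 in all, crops included, and the job is handed in when it is done.

Besides the shell and the picture viewer there is one more tool, called by a JSON object that holds its "method" and its "body", one argument or row to a line. drive_tool: Moves the arm, as the interface text tells. Its arguments: {"type":"object","properties":{"series":{"type":"array"},"force":{"type":"number"}},"required":["series"]}

```bash
mkdir -p pics; cat > h.py <<'E'
import numpy as np, cv2, pickle
from plant import telemetry, viewer, workorder
def grab(n,tag):
    f=viewer.grab_frame(n); pickle.dump(f,open(f'pics/{tag}.pkl','wb')); return f
def load(tag): return pickle.load(open(f'pics/{tag}.pkl','rb'))
def ray(f,uv,z):
    "pixels -> world points on plane z"
    uv=np.array(uv,float).reshape(-1,1,2)
    p=cv2.undistortPoints(uv,np.array(f['camera_matrix'],float),np.array(f['D'],float)).reshape(-1,2)
    P=np.array(f['pose']);d=np.c_[p,np.ones(len(p))]@P[:3,:3].T
    t=(np.broadcast_to(z,len(p))-P[2,3])/d[:,2]
    return P[:3,3]+d*t[:,None]
def proj(f,X):
    T=np.linalg.inv(np.array(f['pose']))
    return cv2.projectPoints(np.array(X,float).reshape(-1,1,3),cv2.Rodrigues(T[:3,:3])[0],T[:3,3],np.array(f['camera_matrix'],float),np.array(f['D'],float))[0].reshape(-1,2)
def save(img,tag,box=None,s=1):
    if box: img=img[box[1]:box[3],box[0]:box[2]]
    cv2.imwrite(f'pics/{tag}.png',cv2.resize(img[:,:,::-1],None,fx=s,fy=s,interpolation=cv2.INTER_CUBIC))
E
python3 - <<'E'
from h import *
f=grab('top','top0');g=grab('scene','sc0')
save(f['img'],'top0');save(g['img'],'sc0')
print(f['pose'],f['camera_matrix'],telemetry.state())
E
```

```text
[[-0.01963522 -0.99392304  0.10831181  0.45116715]
 [-0.99966771  0.02132659  0.01447946 -0.00914874]
 [-0.01670139 -0.10799151 -0.99401152  1.04274802]
 [ 0.          0.          0.          1.        ]] [[361.28318739   0.         324.10103456]
 [  0.         361.28318739 196.9886785 ]
 [  0.           0.           1.        ]] {'time': 0.1, 'joint_pos': array([ 1.32915999,  0.32177058, -0.07006395,  1.45155327,  0.02261945,
        1.37078502, -0.05692939]), 'joint_velocities': array([-0.00037203, -0.0023768 , -0.00160013, -0.00260123,  0.00023861,
        0.00135004, -0.00105236]), 'tau': array([ 6.68074190e-04, -4.92571270e+01, -4.05641366e-01, -3.13402569e+01,
       -6.42520166e-02,  3.94469930e-02,  8.73410340e-05]), 'tool_pos': array([ 0.16423238, -0.62840258,  0.22155649]), 'tool_rot': array([-8.48397855e-04,  9.91836734e-01,  1.27511354e-01, -1.68478917e-04]), 'contact_force': array([-0.02243514, -0.12991059,  0.4523639 ]), 'wrist_torque': array([-0.00952785,  0.07479249, -0.05193886]), 'finger_force': 0.0, 'width': 0.08718420966144792}
```

View pics/top0.png

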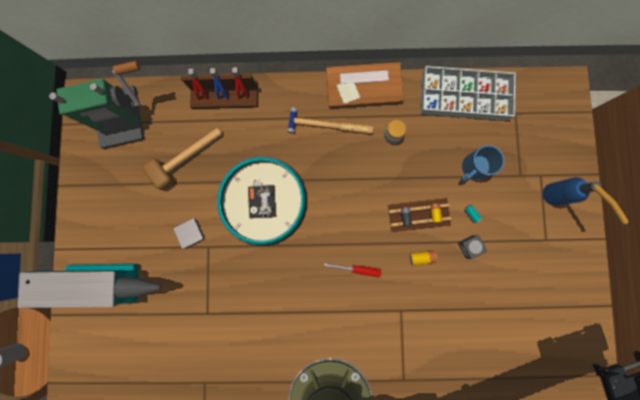

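View pics/sc0.png

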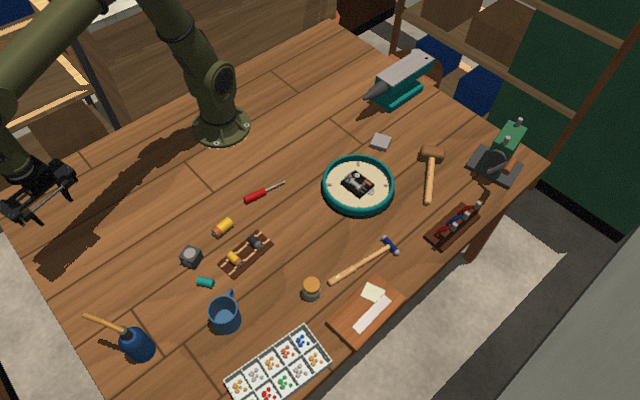

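Cell candidates in the top view: a yellow one in the rack at (437,214), a larger yellow one loose at (424,258), and a turquoise one at (472,213). The one in the rack fits, being the smaller and not turquoise. I'll confirm that in a crop alongside the clock.

```bash
python3 - <<'E'
from h import *
f=load('top0');i=f['img']
a=cv2.resize(i[190:280,380:490],None,fx=7,fy=7,interpolation=cv2.INTER_CUBIC)[:,:,:]
a=cv2.resize(i[193:273,382:482],(500,400),interpolation=cv2.INTER_CUBIC)
b=cv2.resize(i[176:226,236:286],(300,300),interpolation=cv2.INTER_CUBIC)
c=np.zeros((400,800,3),np.uint8);c[:,:500]=a;c[:300,500:]=b
save(c,'crop1')
E
```

```text
(no output)
```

View pics/crop1.png

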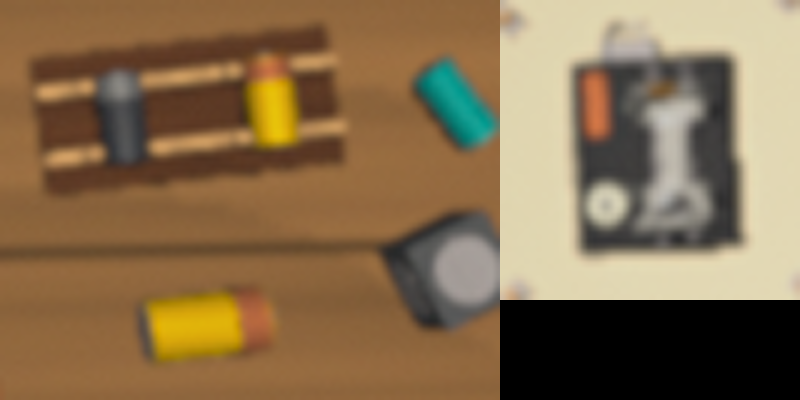

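```bash
python3 - <<'E'
from h import *
f=load('top0')
def rep(n,a): print(n,np.round(a,4).tolist())
C=ray(f,[[435,203.4],[438.8,222.6]],0.030);rep('cell tip,flat',C)
d=C[0]-C[1];print('yaw',np.arctan2(d[1],d[0]),np.linalg.norm(d),C.mean(0))
# rack corners
R=np.array([[31,62],[323,25],[343,160],[46,193]])/5+[382,193]
rep('rack',ray(f,R,0.006))
K=ray(f,np.array([[160,88],[170,215]])/6+[236,176],0.043);rep('leaf,coil',K)
d=K[0]-K[1];print('yaw',np.arctan2(d[1],d[0]))
M=np.array([[73,65],[232,55],[242,243],[82,253]])/6+[236,176]
m=ray(f,M,0.027);rep('case',m)
rep('rim',ray(f,[[219,201],[306,200],[262,157.5],[262,244]],0.043))
g=load('sc0')
E
```

```text
cell tip,flat [[0.5368, -0.3052, 0.03], [0.4828, -0.313, 0.03]]
yaw 0.14330037949942354 0.054516374576717264 [ 0.50977523 -0.30905795  0.03      ]
rack [[0.5359, -0.1777, 0.006], [0.5536, -0.3463, 0.006], [0.476, -0.3534, 0.006], [0.4608, -0.1834, 0.006]]
leaf,coil [[0.5816, 0.177, 0.043], [0.5222, 0.1724, 0.043]]
yaw 0.07684876955758889
case [[0.5956, 0.2215, 0.027], [0.5987, 0.1457, 0.027], [0.5094, 0.1414, 0.027], [0.5062, 0.2169, 0.027]]
rim [[0.5551, 0.2998, 0.043], [0.5528, 0.056, 0.043], [0.6762, 0.1788, 0.043], [0.4335, 0.1791, 0.043]]
```

The yellow cell with the copper band in the rack (crop (270,100)) is clearly smaller than the loose yellow one. Its button points towards +x, and so does the clock's leaf. Next I'll move above the rack.

{"method": "drive_tool", "body": {
  "series": [
    [5.2,-2.75,0.5,0,0,0,-1],
    [5.2,-2.75,0.5,0,0,0,-1],
    [5.2,-2.75,0.5,0,0,0,-1],
    [5.2,-2.75,0.5,0,0,0,-1],
    [5.2,-2.75,0.5,0,0,0,-1],
    [5.2,-2.75,0.5,0,0,0,-1],
    [5.2,-2.75,0.5,0,0,0,-1],
    [5.2,-2.75,0.5,0,0,0.14,-1]
  ],
  "force": 20
}}

```text
time: 1.1
tool_pos: [0.5121, -0.3094, 0.1821]
tool_rot: [-0.0, 0.998, 0.056, -0.0]
contact_force: [0.5, 0.3, -0.9]
width: 0.0868
finger_force: 0.0
```

```bash
python3 - <<'E'
from h import *
f=grab('wrist','w1');save(f['img'],'w1')
s=telemetry.state();print(s['tool_pos'],s['tool_rot'],np.array(f['pose']).round(3).tolist())
print(proj(f,[[.51,-.309,.025]]))
E
```

```text
[ 0.51894956 -0.29973861  0.18145157] [-0.00302529  0.9983057   0.05806358  0.00227978] [[0.11, -0.955, -0.277, 0.588], [-0.994, -0.106, -0.031, -0.301], [0.001, 0.279, -0.96, 0.344], [0.0, 0.0, 0.0, 1.0]]
[[317.10762938 185.15955438]]
```

View pics/w1.png

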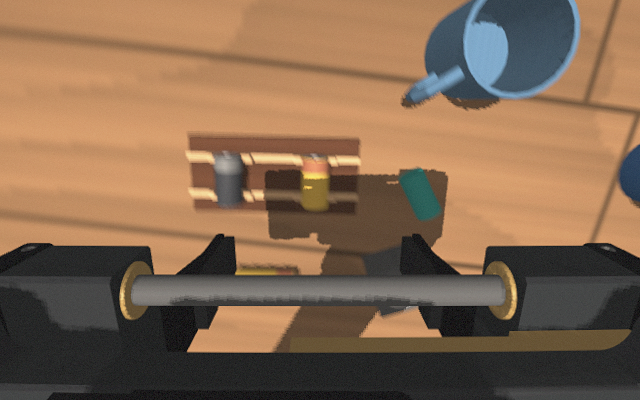

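The wrist view shows the cell at (315,153)–(315,211) and the rack corners near (188,134), (360,138), (358,214) and (193,210). Fitting those.

```bash
python3 - <<'E'
from h import *
f=load('w1');i=f['img']
save(i,'w1c',(170,120,380,230),3.8)
print(ray(f,[[188,134],[360,138],[358,214],[193,210]],.006).round(4).tolist())
print(ray(f,[[315,153],[315,211]],[.027,.027]).round(4).tolist())
s=telemetry.state();print(s['tool_pos'],s['tool_rot'])
E
```

```text
[[0.5433, -0.1763, 0.006], [0.558, -0.3466, 0.006], [0.4789, -0.356, 0.006], [0.4641, -0.1819, 0.006]]
[[0.5413, -0.3036, 0.027], [0.4841, -0.3098, 0.027]]
[ 0.51894956 -0.29973861  0.18145157] [-0.00302529  0.9983057   0.05806358  0.00227978]
```

View pics/w1c.png

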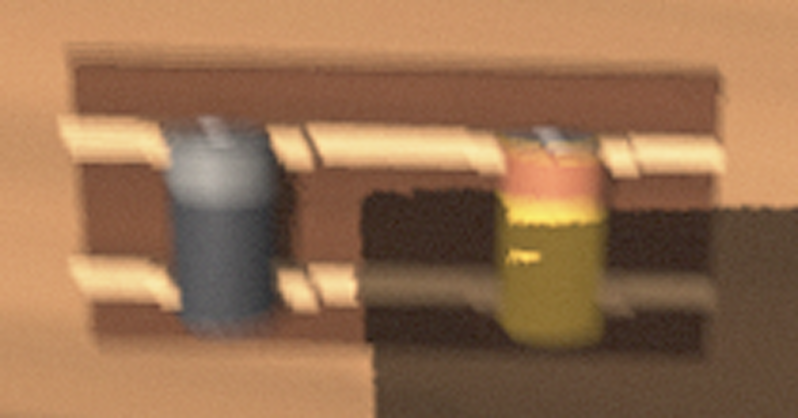

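{"method": "drive_tool", "body": {
  "series": [
    [0,0,2,0,0,0.02,-1],
    [0,0,2,0,0,0,-1],
    [0,0,2,0,0,0,-1],
    [0,0,1,0,0,0,-1],
    [0,0,0,0,0,0,-1],
    [0,0,0,0,0,0,-1],
    [0,0,0,0,0,0,-1],
    [0,0,0,0,0,0,-1]
  ]
}}

```text
time: 2.15
tool_pos: [0.5116, -0.311, 0.1132]
tool_rot: [0.0, 0.999, 0.048, 0.0]
contact_force: [0.0, 0.6, 0.3]
width: 0.0869
finger_force: 0.0
```

```bash
python3 - <<'E'
from h import *
from scipy.spatial.transform import Rotation as R
f=grab('wrist','w2')
save(f['img'],'w2',(150,90,450,290),2.6)
s=telemetry.state();q=np.r_[s['tool_rot'][1:],s['tool_rot'][0]];print(s['tool_pos'],R.from_quat(q).as_matrix().round(3).tolist())
E
```

```text
[ 0.51146865 -0.31090251  0.11300794] [[0.995, 0.096, 0.001], [0.096, -0.995, -0.001], [0.001, 0.001, -1.0]]
```

View pics/w2.png

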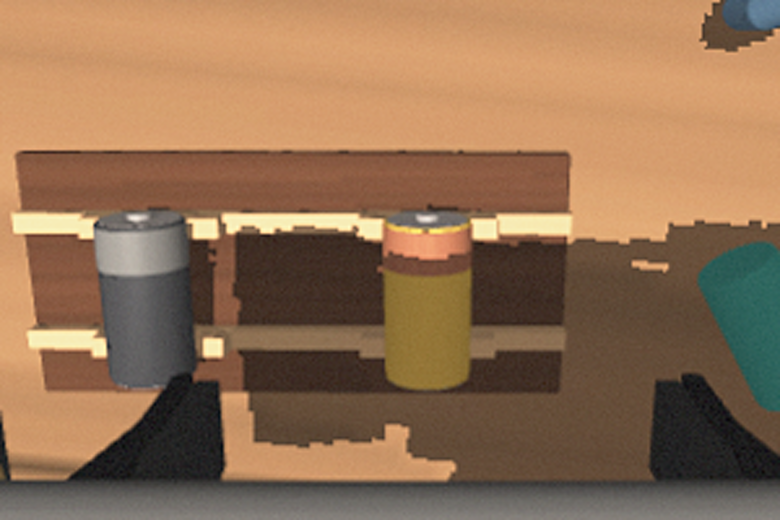

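Sharp view: the cell's centre line is at crop x≈427.5, its button tip at (427,217), and the rack plate corners are at (18,152), (570,153), (560,392) and (47,391).

```bash
python3 - <<'E'
from h import *
f=load('w2');o=lambda p:np.array(p)/2.6+[150,90]
c=ray(f,o([[18,152],[570,153],[560,392],[47,391]]),.006);print(c.round(4).tolist(),c.mean(0))
y=(c[0]-c[1]+c[3]-c[2])/2;yaw=np.arctan2(-y[0],y[1]);print(yaw,np.linalg.norm(y))
print('from rack',c.mean(0)[:2]+[.042*np.sin(yaw),-.042*np.cos(yaw)])
print('button',ray(f,o([[427,217]]),.0251),'mid line',ray(f,o([[427.5,300],[428,380]]),[.0382,.0382]))
E
```

```text
[[0.54, -0.1789, 0.006], [0.5555, -0.3482, 0.006], [0.4765, -0.3557, 0.006], [0.4608, -0.1855, 0.006]] [ 0.50818361 -0.26706327  0.006     ]
0.09183858267032512 0.170438881805157
from rack [ 0.51203541 -0.30888627]
button [[ 0.53535031 -0.3060731   0.0251    ]] mid line [[ 0.51423611 -0.30826517  0.0382    ]
 [ 0.4899711  -0.310637    0.0382    ]]
```

{"method": "drive_tool", "body": {
  "series": [
    [0,-0.24,1.5,0,0,0,-0.3],
    [0,0,2,0,0,0,-0.3],
    [0,0,2,0,0,0,-0.3],
    [0,0,2,0,0,0,-0.3],
    [0,0,1.5,0,0,0,-0.3],
    [0,0,0.8,0,0,0,-0.3],
    [0,0,0.4,0,0,0,-0.3],
    [0,0,0,0,0,0,-0.3]
  ]
}}

```text
time: 3.2
tool_pos: [0.5113, -0.3085, 0.0107]
tool_rot: [0.0, 0.999, 0.048, 0.0]
contact_force: [0.1, 0.5, -0.1]
width: 0.0565
finger_force: 0.0
```

{"method": "drive_tool", "body": {
  "series": [
    [0,0,0,0,0,0,1],
    [0,0,0,0,0,0,1],
    [0,0,0,0,0,0,1],
    [0,0,0,0,0,0,1],
    [0,0,0,0,0,0,1],
    [0,0,-0.3,0,0,0,1],
    [0,0,-1,0,0,0,1],
    [0,0,-1.5,0,0,0,1]
  ],
  "force": 25
}}

```text
time: 4.2
tool_pos: [0.5108, -0.3082, 0.0392]
tool_rot: [-0.0, 0.999, 0.048, -0.0]
contact_force: [0.5, 0.5, -0.6]
width: 0.0255
finger_force: 25.0
```

{"method": "drive_tool", "body": {
  "series": [
    [0,0,-3.5,0,0,0,1],
    [0,-2,-4,0,0,0,1],
    [0.6,-5.5,-2,0,0,0,1],
    [0.6,-6,-1,0,0,0,1],
    [0.6,-6,0,0,0,0,1],
    [0.6,-6,0,0,0,0,1],
    [0.6,-6,0,0,0,0,1],
    [0.6,-6,0,0,0,0,1]
  ]
}}

```text
time: 5.2
tool_pos: [0.5112, 0.0702, 0.145]
tool_rot: [0.0, 0.999, 0.048, 0.001]
contact_force: [1.2, 0.9, -1.7]
width: 0.0255
finger_force: 25.0
```

{"method": "drive_tool", "body": {
  "series": [
    [0.6,-6,0,0,0,0,1],
    [0.4,-3.5,0,0,0,0,1],
    [0,-1,0,0,0,0.04,1],
    [0,0,0,0,0,0,1],
    [0,0,0,0,0,0,1],
    [0,0,0,0,0,0,1],
    [0,0,0,0,0,0,1],
    [0,0,0,0,0,0,1]
  ]
}}

```text
time: 6.2
tool_pos: [0.5109, 0.1735, 0.1435]
tool_rot: [0.0, 1.0, 0.028, -0.0]
contact_force: [-0.4, -0.4, -0.3]
width: 0.0257
finger_force: 25.0
```

```bash
python3 - <<'E'
from h import *
f=grab('wrist','w3')
c=proj(f,[[.555,.175,.043]])[0];print(c)
save(f['img'],'w3',(180,60,460,270),2.8)
s=telemetry.state();print(s['tool_pos'],s['tool_rot'],s['contact_force'])
E
```

```text
[318.77873722 144.88099832]
[0.5109506  0.17355664 0.14350595] [4.63453541e-05 9.99616022e-01 2.77093371e-02 2.46352517e-06] [-0.38289184  0.24283594 -1.02532368]
```

View pics/w3.png

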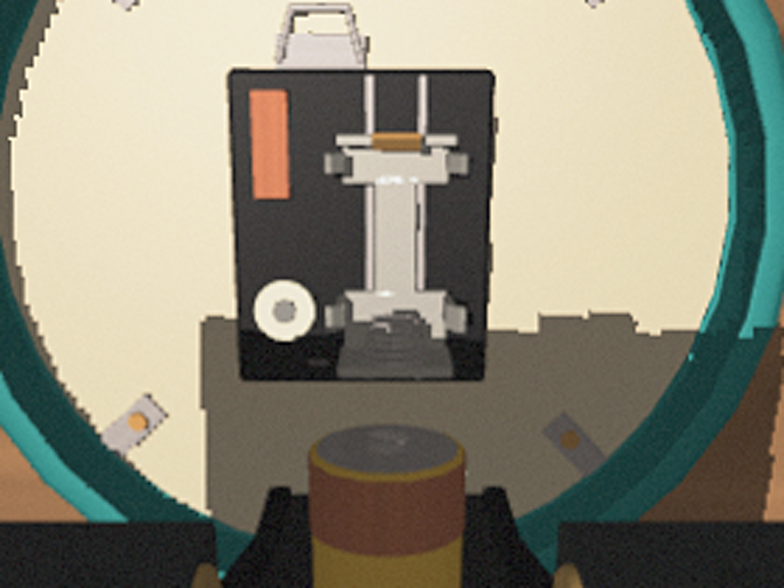

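The wrist view shows the leaf at crop (397,140), the button-end cheek flares at (335,163) and (457,163), the coil-end flares at (337,315) and (456,315), and the coil near (400,330). The held cell's button is at (388,437).

```bash
python3 - <<'E'
from h import *
f=load('w3');o=lambda p:np.array(p)/2.8+[180,60]
case=ray(f,o([[230,70],[494,71],[484,379],[241,380]]),.027);print('case',case.round(4).tolist())
d=case[0]+case[1]-case[2]-case[3];e=case[0]+case[3]-case[1]-case[2];print('yaw',np.arctan2(d[1],d[0]),np.arctan2(-e[0],e[1]))
print('leaf top',ray(f,o([[397,135],[397,147],[372,140],[422,140]]),.0441).round(4).tolist())
print('btn cheeks',ray(f,o([[335,163],[457,163]]),.044).round(4).tolist())
print('coil cheeks z49',ray(f,o([[337,315],[456,315]]),.049).round(4).tolist())
print('floor edge lines z.030',ray(f,o([[372,200],[420,200],[371,290],[420,290]]),.030).round(4).tolist())
s=f['pose'];print('held button',ray(f,o([[388,437]]),.1575).round(4))
# clock rim in top view ellipse
t=load('top0')['img'];hsv=cv2.cvtColor(t,cv2.COLOR_RGB2HSV);m=cv2.inRange(hsv,(80,100,60),(98,255,255));m[:, :200]=0;m[:,330:]=0
p=cv2.findNonZero(m);h=cv2.convexHull(p);E=cv2.fitEllipse(h);print(E,ray(load('top0'),[E[0]],.043))
E
```

```text
case [[0.5975, 0.2219, 0.027], [0.6012, 0.1478, 0.027], [0.5115, 0.1433, 0.027], [0.5072, 0.2177, 0.027]]
yaw 0.04844054867041276 0.0537584670448076
leaf top [[0.5826, 0.1743, 0.0441], [0.5795, 0.1741, 0.0441], [0.581, 0.1809, 0.0441], [0.5817, 0.1675, 0.0441]]
btn cheeks [[0.5744, 0.1906, 0.044], [0.5762, 0.1576, 0.044]]
coil cheeks z49 [[0.5337, 0.1882, 0.049], [0.5354, 0.1553, 0.049]]
floor edge lines z.030 [[0.5639, 0.1802, 0.03], [0.5647, 0.1664, 0.03], [0.5378, 0.1792, 0.03], [0.5385, 0.1648, 0.03]]
held button [[0.5362 0.1745 0.1575]]
((260.9698486328125, 200.40902709960938), (87.14857482910156, 88.19385528564453), 52.973628997802734) [[0.55428392 0.18178522 0.043     ]]
```

{"method": "drive_tool", "body": {
  "series": [
    [2.5,0.1,1,0,0,0,1],
    [2.3,0.1,2,0,0,0,1],
    [1,0.05,2,0,0,0,1],
    [0,0,0.8,0,0.125,0,1],
    [0,0,0,0,0.125,0,1],
    [0,0,0,0,0.126,0,1],
    [0,0,0,0,0,0,1],
    [0,0,0,0,0,0,1]
  ]
}}

```text
time: 7.25
tool_pos: [0.5702, 0.1747, 0.0866]
tool_rot: [-0.005, 0.982, 0.027, 0.187]
contact_force: [0.4, 0.2, -0.8]
width: 0.0256
finger_force: 25.0
```

```bash
cat >> h.py <<'E'
from scipy.spatial.transform import Rotation as Ro
C=np.array([.5545,.1734,.0431]); YAW=.052
def st(C=C):
    "cell flat centre in box frame (mm), tilt, yaw"
    s=telemetry.state();q=s['tool_rot'];M=Ro.from_quat([q[1],q[2],q[3],q[0]]).as_matrix()
    W=np.array([[np.cos(YAW),np.sin(YAW),0],[-np.sin(YAW),np.cos(YAW),0],[0,0,1]])
    t=W@(s['tool_pos']-C)*1e3; A=W@M
    print('tcp',t.round(2),'flat',(t-25*A[:,0]-14.4*A[:,2]).round(2),'btn',(t+25*A[:,0]-14.4*A[:,2]).round(2),'tilt',np.arcsin(A[2,0]).round(4),'yaw err',np.arctan2(A[1,0],A[0,0]).round(4),'roll',A[2,1].round(4),'F',(W@s['contact_force']).round(2),'w',s['width'],'t',s['time'])
    return s,A
E
python3 - <<'E'
from h import *
st();f=grab('wrist','w4');save(f['img'],'w4',(180,60,460,270),2.8)
print((proj(f,[[.5345,.17175,.049]])-[180,60])*2.8)
E
```

```text
tcp [15.78  0.44 43.49] flat [-12.76   0.35  47.7 ] btn [33.74  0.5  66.07] tilt 0.3763 yaw err 0.0032 roll -0.0004 F [ 0.39  0.16 -0.85] w 0.0256319427054687 t 7.25
[[389.92564575 690.0551856 ]]
```

View pics/w4.png

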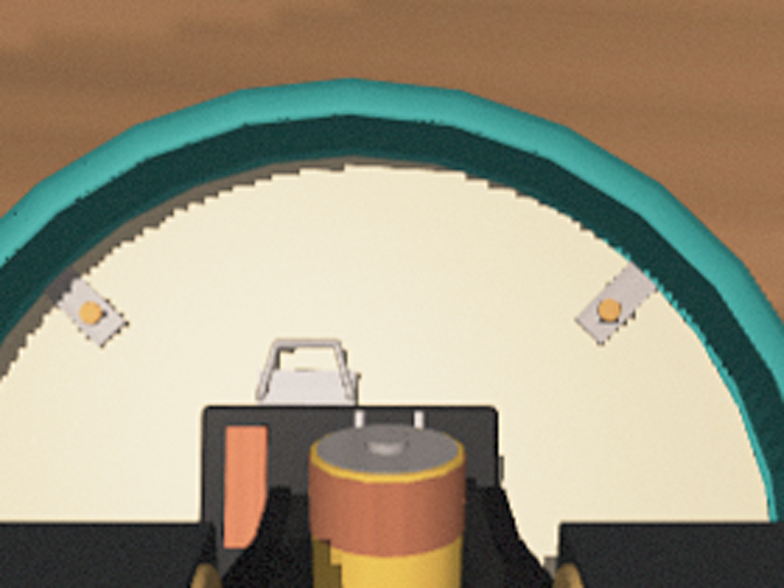

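The held cell (crop x≈387) lines up with the box rails at 359 and 419. Now I'll descend while tilted.

{"method": "drive_tool", "body": {
  "series": [
    [-0.36,0.04,0.85,0,0,0,1],
    [-0.36,0,0.85,0,0,0,1],
    [-0.36,0,0.85,0,0,0,1],
    [-0.26,0,0.6,0,0,0,1],
    [-0.17,0,0.39,0,0,0,1],
    [-0.17,0,0.39,0,0,0,1],
    [0,0,0,0,0,0,1],
    [0,0,0,0,0,0,1]
  ]
}}

```text
time: 8.3
tool_pos: [0.568, 0.1742, 0.0431]
tool_rot: [-0.005, 0.982, 0.027, 0.187]
contact_force: [-0.2, -0.2, -0.7]
width: 0.0256
finger_force: 25.0
```

```bash
python3 -c "
from h import *
st()"
```

```text
tcp [13.49  0.07 -0.02] flat [-15.05  -0.04   4.18] btn [31.44  0.14 22.57] tilt 0.3765 yaw err 0.0039 roll 0.0 F [-0.2  -0.2  -0.69] w 0.025575254595670494 t 8.3
```

{"method": "drive_tool", "body": {
  "series": [
    [-0.15,0,0.02,0,0,0,1],
    [-0.15,0,0.02,0,0,0,1],
    [-0.15,0,0.02,0,0,0,1],
    [0,0,0,0,0,0,1],
    [-0.093,0,-0.037,0,0,0,1],
    [-0.093,0,-0.037,0,0,0,1],
    [0,0,0,0,0,0,1],
    [0,0,0,0,0,0,1]
  ]
}}

```text
time: 9.3
tool_pos: [0.5621, 0.1738, 0.0408]
tool_rot: [-0.005, 0.982, 0.027, 0.187]
contact_force: [1.0, -0.8, 0.6]
width: 0.0259
finger_force: 25.0
```

```bash
python3 -c "
from h import *
st()"
```

```text
tcp [ 7.58  0.   -2.31] flat [-20.96  -0.11   1.89] btn [25.53  0.07 20.27] tilt 0.3765 yaw err 0.0038 roll -0.0001 F [ 0.95 -0.85  0.56] w 0.025947320730753905 t 9.3
```

{"method": "drive_tool", "body": {
  "series": [
    [-0.093,0,-0.037,0,0,0,1],
    [-0.093,0,-0.037,0,0,0,1],
    [0,0,0,0,0,0,1],
    [0,0,0,0,0,0,1],
    [0,0,0,0,0,0,1],
    [0,0,0,0,0,0,1],
    [0,0,0,0,0,0,1],
    [0,0,0,0,0,0,1]
  ]
}}

```text
time: 10.3
tool_pos: [0.56, 0.1737, 0.0407]
tool_rot: [-0.005, 0.982, 0.027, 0.187]
contact_force: [3.8, -0.4, 0.1]
width: 0.0255
finger_force: 25.0
```

```bash
python3 -c "
from h import *
st()"
```

```text
tcp [ 5.46  0.01 -2.36] flat [-23.08  -0.1    1.85] btn [23.42  0.08 20.22] tilt 0.3763 yaw err 0.0039 roll 0.0 F [ 3.73 -0.62  0.14] w 0.025488768098650052 t 10.3
```

{"method": "drive_tool", "body": {
  "series": [
    [-0.093,0,-0.037,0,0,0,1],
    [-0.056,0,-0.022,0,0,0,1],
    [0,0,0,0,0,0,1],
    [0,0,0,0,0,0,1],
    [0,0,0,0,0,0,1],
    [0,0,0,0,0,0,1],
    [0,0,0,0,0,0,1],
    [0,0,0,0,0,0,1]
  ]
}}

```text
time: 11.3
tool_pos: [0.5583, 0.1736, 0.0407]
tool_rot: [-0.005, 0.982, 0.027, 0.187]
contact_force: [3.8, 0.8, 1.2]
width: 0.0256
finger_force: 25.0
```

```bash
python3 -c "
from h import *
st()"
```

```text
tcp [ 3.8  -0.   -2.42] flat [-24.74  -0.11   1.79] btn [21.77  0.07 20.16] tilt 0.3762 yaw err 0.0039 roll -0.0 F [3.83 0.56 1.23] w 0.025641195341634587 t 11.3
```

{"method": "drive_tool", "body": {
  "series": [
    [-0.093,0,-0.037,0,0,0,1],
    [0,0,0,0,0,0,1],
    [0,0,0,0,0,0,1],
    [0,0,0,0,0,0,1],
    [0,0,0,0,0,0,1],
    [0,0,0,0,0,0,1],
    [0,0,0,0,0,0,1],
    [0,0,0,0,0,0,1]
  ]
}}

```text
time: 12.3
tool_pos: [0.5574, 0.1736, 0.0408]
tool_rot: [-0.005, 0.982, 0.027, 0.187]
contact_force: [5.4, -0.3, -0.3]
width: 0.0255
finger_force: 25.0
```

```bash
python3 -c "
from h import *
st()
for k in range(4): viewer.grab_frame('top'); print(telemetry.state()['contact_force'])"
```

```text
tcp [ 2.92  0.02 -2.33] flat [-25.62  -0.09   1.87] btn [20.88  0.09 20.25] tilt 0.3765 yaw err 0.0039 roll -0.0001 F [ 5.36 -0.58 -0.32] w 0.025527179678720157 t 12.3
[4.88818079 0.61099431 0.65944844]
[ 5.47394861 -0.10675789 -0.0255907 ]
[5.12767441 0.36781037 0.08928511]
[ 5.24395906  0.7928646  -0.71021355]
```

```bash
cat > plan.py <<'E'
import numpy as np
def tcp(u,h,t): return np.array([u+25*np.cos(t)+14.4*np.sin(t), h+25*np.sin(t)-14.4*np.cos(t)])
def rows(P):
    for (a,b) in zip(P[:-1],P[1:]):
        d=tcp(*b)-tcp(*a);t=a[2]
        print([round((np.cos(t)*d[0]+np.sin(t)*d[1])/10,3),0,round((np.sin(t)*d[0]-np.cos(t)*d[1])/10,3),0,round(b[2]-a[2],3),0,1])
E
python3 -c "
from plan import *
rows([(-25.6,1.9,.376),(-26.1,1.9,.376),(-26.6,1.6,.346),(-26.8,1.4,.306),(-26.8,1.2,.266),(-26.8,1.0,.226),(-26.8,.9,.186)])"
```

```text
[np.float64(-0.047), 0, np.float64(-0.018), 0, 0.0, 0, 1]
[np.float64(-0.102), 0, np.float64(0.084), 0, -0.03, 0, 1]
[np.float64(-0.085), 0, np.float64(0.111), 0, -0.04, 0, 1]
[np.float64(-0.066), 0, np.float64(0.118), 0, -0.04, 0, 1]
[np.float64(-0.065), 0, np.float64(0.118), 0, -0.04, 0, 1]
[np.float64(-0.062), 0, np.float64(0.109), 0, -0.04, 0, 1]
```

{"method": "drive_tool", "body": {
  "series": [
    [-0.047,0,-0.018,0,0,0,1],
    [-0.102,0,0.084,0,-0.03,0,1],
    [-0.085,0,0.111,0,-0.04,0,1],
    [-0.066,0,0.118,0,-0.04,0,1],
    [-0.065,0,0.118,0,-0.04,0,1],
    [-0.062,0,0.109,0,-0.04,0,1],
    [0,0,0,0,0,0,1],
    [0,0,0,0,0,0,1]
  ]
}}

```text
time: 13.5
tool_pos: [0.5554, 0.1735, 0.0348]
tool_rot: [-0.003, 0.995, 0.028, 0.094]
contact_force: [5.1, -1.0, 3.0]
width: 0.0257
finger_force: 25.0
```

```bash
python3 -c "
from h import *
st()
for k in range(2): viewer.grab_frame('top'); print(telemetry.state()['contact_force'])
from plan import *
rows([(-26.8,.9,.186),(-26.8,.7,.15),(-26.8,.5,.115),(-26.8,.4,.08),(-26.8,.3,.05),(-26.8,.2,.02),(-26.8,.1,0)])"
```

```text
tcp [ 0.88  0.03 -8.35] flat [-26.37  -0.08   1.13] btn [22.75  0.12 10.47] tilt 0.1879 yaw err 0.004 roll -0.0001 F [ 5.02 -1.29  2.96] w 0.025721543353784168 t 13.5
[ 5.06207839 -0.35025513  3.24341254]
[6.04272957 0.57320349 3.21448281]
[np.float64(-0.057), 0, np.float64(0.109), 0, -0.036, 0, 1]
[np.float64(-0.055), 0, np.float64(0.106), 0, -0.035, 0, 1]
[np.float64(-0.053), 0, np.float64(0.097), 0, -0.035, 0, 1]
[np.float64(-0.045), 0, np.float64(0.084), 0, -0.03, 0, 1]
[np.float64(-0.045), 0, np.float64(0.084), 0, -0.03, 0, 1]
[np.float64(-0.029), 0, np.float64(0.06), 0, -0.02, 0, 1]
```

{"method": "drive_tool", "body": {
  "series": [
    [-0.057,0,0.109,0,-0.036,0,1],
    [-0.055,0,0.106,0,-0.035,0,1],
    [-0.053,0,0.097,0,-0.035,0,1],
    [0,0,0,0,0,0,1],
    [0,0,0,0,0,0,1],
    [0,0,0,0,0,0,1],
    [0,0,0,0,0,0,1],
    [0,0,0,0,0,0,1]
  ]
}}

```text
time: 14.6
tool_pos: [0.5537, 0.1734, 0.0312]
tool_rot: [-0.001, 0.999, 0.028, 0.041]
contact_force: [5.8, 0.0, 1.6]
width: 0.0254
finger_force: 25.0
```

```bash
python3 -c "
from h import *
st()
for k in range(2): viewer.grab_frame('top'); print(telemetry.state()['contact_force'])"
```

```text
tcp [ -0.79   0.08 -11.88] flat [-26.88  -0.03   0.43] btn [22.95  0.18  4.51] tilt 0.0816 yaw err 0.0043 roll 0.0001 F [ 5.76 -0.28  1.55] w 0.025427673914090197 t 14.6
[4.47833343 0.23402796 2.00206283]
[5.2028526  0.51486948 1.54360057]
```

{"method": "drive_tool", "body": {
  "series": [
    [-0.045,0,0.084,0,-0.03,0,1],
    [-0.045,0,0.084,0,-0.03,0,1],
    [-0.029,0,0.05,0,-0.02,0,1],
    [0,0,0,0,0,0,1],
    [0,0,0,0,0,0,1],
    [0,0,0,0,0,0,1],
    [0,0,0,0,0,0,1],
    [0,0,0,0,0,0,1]
  ]
}}

```text
time: 15.7
tool_pos: [0.5526, 0.1733, 0.0288]
tool_rot: [0.0, 1.0, 0.028, 0.0]
contact_force: [5.9, 0.2, 2.5]
width: 0.0254
finger_force: 25.0
```

```bash
python3 -c "
from h import *
st()
for k in range(2): viewer.grab_frame('top'); print(telemetry.state()['contact_force'])"
```

```text
tcp [ -1.86   0.02 -14.28] flat [-26.87  -0.08   0.1 ] btn [23.13  0.13  0.14] tilt 0.0008 yaw err 0.0041 roll 0.0001 F [ 5.88 -0.12  2.46] w 0.025412191809493764 t 15.7
[ 4.94474645 -0.12185482  1.25567405]
[ 5.97237241 -0.14771637  1.73215262]
```

{"method": "drive_tool", "body": {
  "series": [
    [0.1,0,0,0,0,0,1],
    [0.1,0,0.02,0,0,0,1],
    [0,0,0.02,0,0,0,1],
    [0,0,0,0,0,0,1],
    [0,0,0,0,0,0,1],
    [0,0,0,0,0,0,1],
    [0,0,0,0,0,0,1],
    [0,0,0,0,0,0,1]
  ]
}}

```text
time: 16.8
tool_pos: [0.5532, 0.1733, 0.0286]
tool_rot: [0.001, 1.0, 0.028, -0.001]
contact_force: [0.4, -1.2, 8.1]
width: 0.0247
finger_force: 25.0
```

```bash
python3 -c "
from h import *
st()
for k in range(3): viewer.grab_frame('top'); print(telemetry.state()['contact_force'])"
```

```text
tcp [ -1.3    0.   -14.52] flat [-26.27  -0.09  -0.06] btn [23.73  0.12 -0.18] tilt -0.0024 yaw err 0.0042 roll 0.001 F [ 0.34 -1.21  8.12] w 0.024694439255785936 t 16.8
[ 0.34638081 -0.11549614  8.36602445]
[ 0.54140063 -1.12009679  7.12248115]
[-4.59249285e-03 -7.23971378e-01  6.99510061e+00]
```

{"method": "drive_tool", "body": {
  "series": [
    [-0.06,0,-0.03,0,0,0,1],
    [0,0,0,0,0,0,1],
    [0,0,0,0,0,0,0.2],
    [0,0,0,0,0,0,-0.2],
    [0,0,0,0,0,0,-0.3],
    [0,0,0,0,0,0,-0.3],
    [0,0,0,0,0,0,-0.3],
    [0,0,0,0,0,0,-0.3]
  ]
}}

```text
time: 17.95
tool_pos: [0.5538, 0.1733, 0.0285]
tool_rot: [0.0, 1.0, 0.028, -0.0]
contact_force: [0.2, 0.7, -0.0]
width: 0.0564
finger_force: 0.0
```

{"method": "drive_tool", "body": {
  "series": [
    [0,0,-0.5,0,0,0,-0.3],
    [0,0,-1.5,0,0,0,-0.3],
    [0,0,-3,0,0,0,-0.3],
    [-2,0,-3,0,0,0,-0.3],
    [-2,0,-3,0,0,0,-0.3],
    [0,0,0,0,0,0,-0.3],
    [0,0,0,0,0,0,-0.3],
    [0,0,0,0,0,0,-0.3]
  ]
}}

```text
time: 18.95
tool_pos: [0.5138, 0.1707, 0.1377]
tool_rot: [0.0, 1.0, 0.028, -0.001]
contact_force: [0.2, 0.1, 0.1]
width: 0.0564
finger_force: 0.0
```

```bash
python3 - <<'E'
from h import *
st();f=grab('wrist','w5')
save(f['img'],'w5',(220,90,420,240),4)
c=np.array([.5545,.1729,.0431]);a=np.array([np.cos(.052),np.sin(.052),0])
print(((proj(f,[c-25*a/1e3,c+25*a/1e3,c+[0,0,.0131]])-[220,90])*4).round(0))
E
```

```text
tcp [-40.8   -0.59  94.59] flat [-65.78  -0.67 109.03] btn [-15.78  -0.5  108.95] tilt -0.0016 yaw err 0.0034 roll 0.0001 F [0.22 0.05 0.05] w 0.05641679069924725 t 18.95
[[391. 368.]
 [391. 105.]
 [391. 250.]]
```

View pics/w5.png

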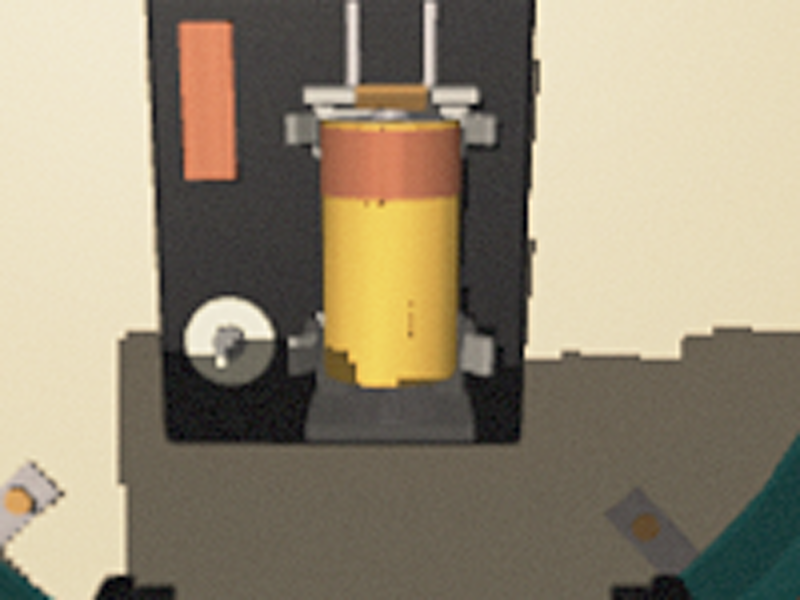

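The cell lies in the box between the leaf (390,95) and the coil. I'll shut the fingers and press lightly on top, which also gauges the height and level.

{"method": "drive_tool", "body": {
  "series": [
    [3,0,0,0,0,0,1],
    [2.28,0,2,0,0,0,1],
    [0,0,3,0,0,0,1],
    [0,0,2,0,0,0,1],
    [0,0,0.7,0,0,0,1],
    [0,0,0.2,0,0,0,1],
    [0,0,0.1,0,0,0,1],
    [0,0,0,0,0,0,1]
  ],
  "force": 10
}}

```text
time: 20.0
tool_pos: [0.5672, 0.1741, 0.0595]
tool_rot: [0.0, 1.0, 0.028, 0.001]
contact_force: [-0.8, 0.6, 0.1]
width: 0.0006
finger_force: 0.0
```

{"method": "drive_tool", "body": {
  "series": [
    [0,0,0.05,0,0,0,1],
    [0,0,0.05,0,0,0,1],
    [0,0,0,0,0,0,1],
    [0,0,0,0,0,0,1],
    [0,0,0,0,0,0,1],
    [0,0,0,0,0,0,1],
    [0,0,0,0,0,0,1],
    [0,0,0,0,0,0,1]
  ]
}}

```text
time: 21.0
tool_pos: [0.5666, 0.174, 0.0576]
tool_rot: [0.0, 1.0, 0.028, -0.0]
contact_force: [0.2, 0.5, 1.4]
width: 0.0005
finger_force: 0.0
```

{"method": "drive_tool", "body": {
  "series": [
    [0,0,0.05,0,0,0,1],
    [0,0,0.05,0,0,0,1],
    [0,0,0,0,0,0,1],
    [0,0,0,0,0,0,1],
    [0,0,0,0,0,0,1],
    [0,0,0,0,0,0,1],
    [0,0,0,0,0,0,1],
    [0,0,0,0,0,0,1]
  ]
}}

```text
time: 22.0
tool_pos: [0.5667, 0.174, 0.0566]
tool_rot: [0.0, 1.0, 0.028, 0.0]
contact_force: [-0.6, -0.6, 1.2]
width: 0.0002
finger_force: 0.5
```

{"method": "drive_tool", "body": {
  "series": [
    [0,0,0.05,0,0,0,1],
    [0,0,0,0,0,0,1],
    [0,0,0,0,0,0,1],
    [0,0,0,0,0,0,1],
    [0,0,0,0,0,0,1],
    [0,0,0,0,0,0,1],
    [0,0,0,0,0,0,1],
    [0,0,0,0,0,0,1]
  ]
}}

```text
time: 23.0
tool_pos: [0.5667, 0.174, 0.0564]
tool_rot: [0.0, 1.0, 0.028, 0.0]
contact_force: [-0.9, -0.5, 5.0]
width: 0.0004
finger_force: 2.7
```

The button end is home: it feels solid at 56.4 mm against 56.2 mm nominal. Now the coil end.

{"method": "drive_tool", "body": {
  "series": [
    [0,0,-0.4,0,0,0,1],
    [-1.2,0,0,0,0,0,1],
    [-1.2,0,0,0,0,0,1],
    [0,0,0.2,0,0,0,1],
    [0,0,0.1,0,0,0,1],
    [0,0,0.05,0,0,0,1],
    [0,0,0,0,0,0,1],
    [0,0,0,0,0,0,1]
  ]
}}

```text
time: 24.0
tool_pos: [0.5429, 0.1726, 0.0567]
tool_rot: [0.0, 1.0, 0.028, 0.0]
contact_force: [-0.2, -1.2, 0.5]
width: 0.0004
finger_force: 0.8
```

{"method": "drive_tool", "body": {
  "series": [
    [0,0,0.05,0,0,0,1],
    [0,0,0,0,0,0,1],
    [0,0,0,0,0,0,1],
    [0,0,0,0,0,0,1],
    [0,0,0,0,0,0,1],
    [0,0,0,0,0,0,1],
    [0,0,0,0,0,0,1],
    [0,0,0,0,0,0,1]
  ]
}}

```text
time: 25.0
tool_pos: [0.5429, 0.1726, 0.0565]
tool_rot: [0.0, 1.0, 0.028, 0.0]
contact_force: [-1.3, -1.4, 5.8]
width: 0.0003
finger_force: 2.7
```

Both ends are home and level. Retreating, then handing in.

{"method": "drive_tool", "body": {
  "series": [
    [0,0,-0.5,0,0,0,1],
    [0,0,-2,0,0,0,1],
    [0,0,-4,0,0,0,1],
    [0,0,-4,0,0,0,1],
    [0,0,0,0,0,0,1],
    [0,0,0,0,0,0,1],
    [0,0,0,0,0,0,1],
    [0,0,0,0,0,0,1]
  ]
}}

```text
time: 26.0
tool_pos: [0.5421, 0.1725, 0.1601]
tool_rot: [0.0, 1.0, 0.028, -0.001]
contact_force: [-0.2, 0.3, -0.4]
width: 0.0006
finger_force: 0.0
```

```bash
python3 -c "
from h import *
print(workorder.finish_job())"
```

```text
the job is handed in; nothing more can be done
None
```

The fresh yellow cell is in the clock's cell box with its button to the leaf, level to within about 0.3 mm by touch at both ends, and released; the job was handed in at about 26 s of the 51 s allowed, with no verdict returned.

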